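# Load a sample tray over the sill of an analyser stand

## Robot

A 7-joint arm with a two-finger parallel gripper is mounted at the origin on the work surface. World frame = base frame: x ahead of the robot, y to its left, z up, the work surface at z = 0. Lengths are in mm, angles in rad, forces in N, time in s.
With the tool pointing down it reaches from about 400 to 875 mm from the base axis. Payload 6.5 kg.
Tool frame: the origin (TCP) lies on the centre line of the jaws, within the pads' length; the fingertips stand 8 mm ahead of it and the grasp point (between the pads) lies 11 mm behind it (robot.nose_length is the y of the fingertips in the tool frame, in mm); y points along the fingers, x is the direction in which the jaws open and shut, and the axes are right-handed (so a half turn about y gives the same grasp; the last joint's range is limited). The gripper opens to 85 mm and grips with 20 to 120 N. Pads are 22 mm wide; open, the fingers measure 114 mm over their backs; the gripper's body (76 mm by 85 mm) begins 54 mm behind the grasp point. The pads swing forward as they close: fully open they stand 13 mm farther back than shut.
Start: joints at [1.139, 0.536, -0.004, 1.538, 0.003, 1.067, -0.071], TCP at [232.498, -606.988, 239.29] pointing down, gripper open.
Joint ranges: [-2.7, 2.7], [-0.37, 2.16], [-1.27, 1.26], [0.24, 2.4], [-1.31, 4.45], [0.19, 1.91], [-2.76, 2.76]. Speed limits (rad/s): [2.39, 2.39, 3.14, 3.14, 3.14, 3.14, 3.14].

## Interface

Orientations are given as a rotation vector (axis times angle).
In Python, from cell import robot, cams, finder gives the robot as it stands. The module is installed in compiled form; this text tells all that it offers.
- The arm moves only by the tool servo_tool, never from a script. Its argument "plan" is a list of rows, each a list of 3 entries, a list of its own where there are three numbers: the closure, from -1 (fully open) to 1 (shut), so that 0 is half open, then the shift along the tool's x, y, z normalised to -1 to 1, where 1 is 0.15 m, then the turn about the tool's y normalised to -1 to 1, where 1 is 90 degrees. A call has 1 to 20 rows; each row is the pose to reach, as a shift and turn from the pose commanded when the call began, along the tool's axes at that moment; what a row does not reach only later rows make up. A row lasts 1/10 s, in which the tool goes at most 50 mm and 8.59 degrees, less where a joint would pass 70% of its speed; a pose out of reach is approached as far as the arm can. A call with a number of a shift or a turn outside -1 to 1 is refused whole. A call with a gripper value outside its range is refused whole. The fingers move at their own pace and stop on an object; "force" is the grip in N (left out, the last holds). Time passes only in rows, so rows that repeat a pose let the fingers close. It gives the time, the measured TCP pose, the force and the opening at its end, in the units of the state.
- robot.observe(): the state, without advancing time (a new reading comes with each control period).
- cams.grab_frame(name): name is "scene" or "top" or "wrist"; returns a dict with "image" (400x640x3 uint8, red, green, blue), "z_map" (400x640 float32, mm along the optical axis (not along the pixel's ray), 0 where there is no reading), "vfov" (degrees; the focal length in pixels is half the picture's height over the tangent of half this angle, whatever the lens; pixels are square), "cx", "cy" (the principal point, pixels), "origin" and "attitude" of the camera in the world. Camera axes: x right, y down, z forward; pixel columns grow to the right and rows downward; lengths in mm; the calibration is good to about 2 mm. The wrist camera is an equidistant fisheye: a pixel r from the principal point sees the ray r / f radians off the axis. A picture is of the moment at which its call begins.
- robot.finish_job(): hands the job in, once; it reports no verdict.
Trained networks look in a picture, given as the dict that the camera call returned (one of the last four; its "shot" number tells which), for a name from the list of things; names that differ only in an ending like _2 or _b are one class to them, and where a whole thing is asked for, a point or a joint stands for the part that bears it (a point fixed in the world has none). Each returns a list of dicts, best first, with "score" (0 to 1); they miss things now and then, are a little off and sometimes report something else, mostly with a low value. They report only what shows in the picture. A call takes as long as a camera call. They do not tell look-alikes from the thing itself.
- finder.boxes_of(thing, picture): "xy" ([column, row] in pixels, amid what is visible of it).
- finder.landmark_of(thing, picture): "xy" ([column, row] in pixels: a listed point, or the origin of a listed thing).
The state is a dict: "time": time; "joint_pos": joint angles; "joint_velocities": joint speeds; "tau": joint torques, N m; "ee_pos": TCP position; "tool_rot": TCP orientation; "contact_force": force on the tool from outside, world axes, zero at the start; "torque": the same for the moment, N m; "grip_width": opening from 0.0 (shut) to 1.0 (fully open).
Only numpy, scipy, OpenCV 4.12 (cv2) and the standard library are available. Lean on these libraries where they do the work, as an engineer would, in place of code of your own. Each camera call takes 0.05 s, during which the arm holds its last target. There are 200 camera calls.

## Task

Load the blue sample tray into the analyser stand: take it by the grip nearest the stand, raise that end and rest it on the stand's sill with the other end still on the bench, and let go; then take the grip at the other end and ease the tray over the sill, under the analyser and back against the red sprung stop, until you can lower that end behind the sill, and let it come back gently until it bears against the inside of the sill, flat in the pan and held there by the spring. Never tip it steeply, let an end drop, let the spring throw it or jam it hard in the stand, do not bump the analyser, and leave everything else on the bench where it is.

Things in the scene. Friction and masses are not known exactly. Their poses are not given: they have to be found in the camera images.
- tray: Blue open tray, 130 mm wide (x), 190 mm long (y), 60 mm high, 0.5 to 0.9 kg, holding foam and steel pipe pieces fixed in it, up to 63 mm high. Origin: centre of its underside; z up, y from leading to trailing end. The leading end (-y) starts towards the stand's sill. A solid black grip block sticks out of the middle of each end wall; the tray is too wide to be gripped across.
- tray_lead_grip (a point): Centre of the leading end's grip block, 48 mm above the tray's underside and 14 mm out from the end wall. The block is 36 mm wide (x), 28 mm out (y), 22 mm high (37 to 59 mm above the underside). Axes as the tray.
- tray_tail_grip (a point): Centre of the trailing end's grip block, the same size as the leading one, 48 mm above the tray's underside and 14 mm out from the end wall. Axes as the tray.
- tray_lead_edge (a point): Middle of the bottom edge of the tray's leading end wall (95 mm from the tray's origin).
- tray_tail_edge (a point): Middle of the bottom edge of the tray's trailing end wall (95 mm from the tray's origin).
- stand: Fixed metal stand; origin on the bench, +y out towards the tray, x along the sill. Pan floor 4 mm above the bench, between guides 30 mm high, 142 mm apart, y -42 to -230, flared to 158 at y -14. Yellow sill bar across its mouth: 154 mm long, 20 mm high, 18 thick, clamped in slots: its inner face lies anywhere from y -10 to +10 mm, to be felt or seen. Column 28 mm thick at x 128, y -150, 350 high.
- backstop (a joint): Red sprung stop plate at the pan's far end, 110 mm wide, 5 to 29 mm high. Travel in m: 0 = free, its face at y = -174 mm of the stand; grows to 0.036 as a tray pushes it away from the sill. Pushes back with 8 N plus 0.3 N per mm, so it presses a loaded tray against the inside of the sill bar, reading 0.006 to 0.026 then. A tray let go short of the sill is thrown back onto it.
- analyser: Yellow and black hand-held analyser clamped nose-down over the pan on the stand's column; about 80 by 70 mm, centred at y = -150 mm of the stand (origin on the bench below it, axes as the stand). Its nose ends 112 mm above the bench; its top is 335 mm above it.
- pipe_clamp: Steel pipe clamp ring, 78 mm over all, 16 mm high, lying on the bench.
- blank_flange: Round steel blank flange, 90 mm diameter, 20 mm high.
- caliper: Digital caliper, 190 mm long, lying flat, 11 mm high.
- solvent_bottle: White plastic bottle, 68 mm diameter, 190 mm high.
- spray_can: Blue spray can, 56 mm diameter, 160 mm high.
- end_cap: Round steel end cap, 100 mm diameter, 28 mm high.
- swab_cup: Orange cup, 72 mm diameter, 85 mm high.
Mind the look-alikes: they are no part of the job. What is shaped like the tray but green is not meant.

How it is judged:
By the outcome, as a careful person would: the job done as asked, in the order asked, and still so for the second after the job is handed in, with the robot touching nothing.
It also fails if it takes over 62 s, if anything falls off the work surface, if the arm or the gripper's body presses on something with over 40 N, if the wrist force passes 120 N, or if a joint passes its speed limit or range.

## Working session

There is one attempt and no reset: what is moved stays moved. The work goes in short steps, Python scripts to look and compute and a tool call to move; the robot and the scene stay as the last step left them, time stands still between calls to the robot, and variables do not carry over. Pictures are saved under pics/ and viewed, on a budget of 10 in all, crops included, one or two more only if the job needs it, and the job is handed in when it is done.

Besides the shell and the picture viewer there is one more tool, called after "Emit:" as name(argument=value, ...), one argument or row to a line, values as JSON. servo_tool: Moves the arm, as the interface text tells. Scaled input: -1 to 1 covers 0.15 m each way for a shift and 90 degrees each way for a turn. Its arguments: {"type":"object","properties":{"plan":{"type":"array"},"force":{"type":"number"}},"required":["plan"]}

```bash
mkdir -p pics; cat > h.py <<'E'
import numpy as np, cv2
from scipy.spatial.transform import Rotation as R
from cell import robot, cams, finder
def att(p):
    a=np.array(p["attitude"],float)
    return R.from_rotvec(a).as_matrix() if a.shape==(3,) else (a if a.shape==(3,3) else R.from_quat(a).as_matrix())
def f_(p): return 200/np.tan(np.radians(p["vfov"])/2)
def cloud(p):
    z=p["z_map"]; v,u=np.mgrid[0:400,0:640]; f=f_(p)
    c=np.stack([(u-p["cx"])/f*z,(v-p["cy"])/f*z,z],-1)
    return c@att(p).T+np.array(p["origin"])
def proj(p,w):
    c=(np.atleast_2d(w)-np.array(p["origin"]))@att(p)
    return c[:,:2]/c[:,2:]*f_(p)+[p["cx"],p["cy"]]
def save(n,im): cv2.imwrite("pics/"+n,cv2.cvtColor(np.ascontiguousarray(im),cv2.COLOR_RGB2BGR))
E
python3 - <<'E'
from h import *
s=robot.observe(); print({k:np.round(v,3).tolist() for k,v in s.items()})
ims=[]
for n in("scene","top"):
    p=cams.grab_frame(n); print(n,p["vfov"],p["cx"],p["cy"],p["origin"],p["attitude"]); ims.append(p["image"])
    C=cloud(p)
    for t in("tray","tray_lead_grip","tray_tail_grip","tray_lead_edge","tray_tail_edge","stand","backstop","analyser"):
        for r in finder.landmark_of(t,p)[:3]:
            u,v=np.round(r["xy"]).astype(int)
            print(t,round(r["score"],2),u,v,C[min(v,399),min(u,639)].round() if 0<=u<640 and 0<=v<400 else None)
im=np.vstack(ims); save("a.png",cv2.resize(im,(480,600)) if 0 else cv2.resize(im,(480,600)))
save("top0.png",ims[1]); save("scene0.png",ims[0])
E
```

```text
{'time': 0.0, 'joint_pos': [1.139, 0.537, -0.004, 1.539, 0.003, 1.067, -0.071], 'joint_velocities': [0.001, 0.001, 0.002, -0.0, 0.001, 0.0, 0.002], 'tau': [0.001, -58.341, 1.05, -25.91, 0.012, 0.009, -0.0], 'ee_pos': [232.268, -606.409, 238.379], 'tool_rot': [-1.359, 0.937, -0.934], 'contact_force': [0.227, 0.791, -0.42], 'torque': [-0.008, 0.01, -0.083], 'grip_width': 1.0}
scene 50.69557931030027 319.2198682142143 190.6117414398557 [1035.54802582  715.9477779   765.62131009] [-0.86651884 -2.45254022  1.17380246]
tray 0.93 332 234 [556. 170.  47.]
tray 0.71 233 150 [ 536. -346.   15.]
tray 0.59 413 207 [344. 236.  61.]
tray_lead_grip 0.86 397 219 [405. 239.  58.]
tray_lead_grip 0.59 306 200 [537.  43.  60.]
tray_tail_grip 0.96 430 176 [203. 176.  58.]
tray_tail_grip 0.81 361 247 [539. 253.  58.]
tray_lead_edge 0.79 400 229 [378. 234.   3.]
tray_lead_edge 0.71 296 198 [524. -21.  18.]
tray_lead_edge 0.64 311 216 [552.  83.  41.]
tray_tail_edge 0.95 360 261 [533. 247.   1.]
tray_tail_edge 0.59 424 191 [275. 214.  64.]
stand 0.63 295 202 [536.  -9.  19.]Traceback (most recent call last):
  File "<stdin>", line 8, in <module>
ValueError: it knows: analyser, blank_flange, caliper, end_cap, pipe_clamp, solvent_bottle, spray_can, stand, swab_cup, tray, tray_lead_edge, tray_lead_grip, tray_tail_edge, tray_tail_grip
```

```bash
python3 - <<'E'
from h import *
ims=[]
for n in("scene","top"):
    p=cams.grab_frame(n); print(n,p["origin"],p["attitude"]); ims.append(p["image"])
    C=cloud(p); np.save(n+"_C.npy",C); np.save(n+"_I.npy",p["image"])
    for t in("tray","tray_lead_grip","tray_tail_grip","stand","analyser","solvent_bottle","spray_can","swab_cup","end_cap","blank_flange","caliper","pipe_clamp"):
        for r in finder.landmark_of(t,p)[:2]:
            u,v=np.round(r["xy"]).astype(int)
            print(t,round(r["score"],2),u,v,C[v,u].round() if 0<=u<640 and 0<=v<400 else None)
save("a.png",cv2.resize(np.vstack(ims),(480,600)))
# blue tray fit & yellow sill from both
for n,im in zip(("scene","top"),ims):
    C=np.load(n+"_C.npy"); h=cv2.cvtColor(im,cv2.COLOR_RGB2HSV)
    for name,lo,hi,zl,zh in(("blue",100,130,50,70),("yellow",18,35,14,28),("red",0,8,5,40)):
        m=(h[...,0]>=lo)&(h[...,0]<=hi)&(h[...,1]>110)&(h[...,2]>50)&(C[...,2]>zl)&(C[...,2]<zh)
        k,lab,st,ce=cv2.connectedComponentsWithStats(m.astype(np.uint8))
        for i in range(1,k):
            if st[i,4]>40:
                P=C[lab==i]; r=cv2.minAreaRect(P[:,:2].astype(np.float32))
                print(n,name,st[i],np.round(r[0],1),np.round(r[1],1),round(r[2],1),"z",np.median(P[:,2]).round(1))
E
```

```text
scene [1035.54802582  715.9477779   765.62131009] [-0.86651884 -2.45254022  1.17380246]
tray 0.83 413 210 [353. 244.  62.]
tray 0.59 334 235 [558. 180.  52.]
tray_lead_grip 0.92 397 219 [408. 242.  61.]
tray_lead_grip 0.7 307 197 [526.  33.  58.]
tray_tail_grip 0.69 429 175 [204. 173.  60.]
stand 0.9 294 203 [540.  -8.  17.]
stand 0.43 249 232 [769. 165. 181.]
analyser 0.61 311 218 [554.  86.  37.]
spray_can 0.68 230 152 [ 547. -346.   12.]
swab_cup 0.66 412 354 [643. 499.  46.]
end_cap 0.95 453 292 [453. 452.  25.]
end_cap 0.59 297 199 [523. -18.  16.]
blank_flange 0.41 280 271 [784. 295. 195.]
blank_flange 0.38 307 201 [537.  47.  59.]
caliper 0.87 205 171 [ 657. -303.   11.]
pipe_clamp 0.65 308 202 [534.  48.  55.]
pipe_clamp 0.62 249 234 [773. 171. 182.]
top [ 354.60747405   36.09693152 1207.69704765] [-2.14964036  2.1689746  -0.12578092]
tray 0.93 256 280 [290. 201.  59.]
tray 0.61 280 195 [522. 139.  38.]
tray_lead_grip 0.95 318 196 [515.  33.  60.]
tray_lead_grip 0.88 245 246 [381. 231.  61.]
tray_tail_grip 0.83 273 319 [188. 155.  58.]
tray_tail_grip 0.6 239 189 [537. 250.  6
[... 597 characters left out ...]
 324] [517.8 -15.4] [226.   23.6] 3.0 z 18.2
scene red [244 159  31  20 215] [ 525.6 -214.3] [108.8  29. ] 2.2 z 18.9
top blue [244 167  71  50 459] [530.  139.9] [191.5 129.9] 87.2 z 59.5
top yellow [331 159  10  79 438] [516.7 -17.1] [224.3  17.1] 2.5 z 19.6
top yellow [528 195   7  50 121] [ 449.4 -566.1] [138.4   8.2] 1.0 z 21.0
top yellow [574 195  29  47 172] [ 463.8 -745.9] [145.4  59.4] 25.9 z 22.6
top yellow [533 249   6  50 129] [ 299. -566.] [134.5   5.6] 0.2 z 21.7
top yellow [599 249   8  49 153] [ 298.8 -752.2] [ 17.  131.4] 84.7 z 21.2
top yellow [552 297  48   1  48] [ 234.1 -671.3] [125.1   0.9] 89.8 z 20.9
top red [403 202   4  12  41] [ 486.5 -210.8] [31.4  6.6] 0.9 z 26.7
```

View pics/a.png

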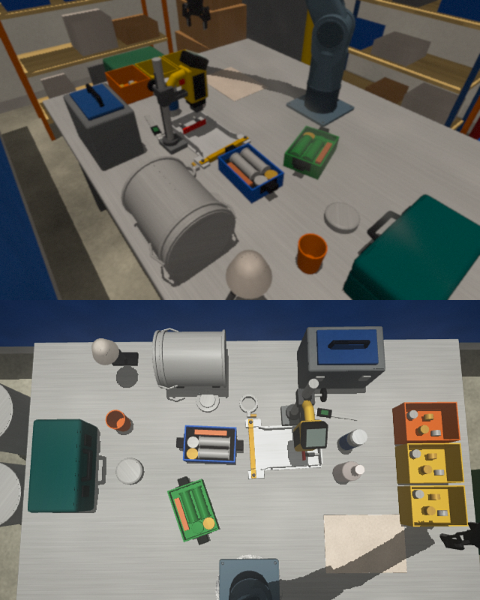

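```bash
python3 - <<'E'
from h import *
print(R.from_rotvec(robot.observe()["tool_rot"]).as_matrix().round(3).tolist())
I=np.load("top_I.npy"); C=np.load("top_C.npy")
h=cv2.cvtColor(I,cv2.COLOR_RGB2HSV)
for n in("top","scene"):
    I2=np.load(n+"_I.npy");C2=np.load(n+"_C.npy")
    for nm,lo,hi in(("lead",0,48),("tail",232,290)):
        m=(I2.max(2)<70)&(C2[...,2]>50)&(C2[...,2]<66)&(C2[...,0]>480)&(C2[...,0]<590)&(C2[...,1]>lo)&(C2[...,1]<hi)
        P=C2[m]; print(n,nm,len(P),np.median(P,0).round(1),P.min(0).round(),P.max(0).round())
C2=C
# yellow sill: y range by x bin
m=(h[...,0]>=18)&(h[...,0]<=35)&(h[...,1]>110)&(C[...,2]>14)&(C[...,2]<28)&(abs(C[...,1])<80)
P=C[m]
for x in range(400,640,20):
    q=P[abs(P[:,0]-x)<10]
    if len(q): print("sill x",x,len(q),q[:,1].min().round(1),q[:,1].max().round(1),q[:,2].mean().round(1))
# guides: z 25..36 near stand
for y in range(-240,20,20):
    m=(C[...,2]>22)&(C[...,2]<38)&(abs(C[...,1]-y)<4)&(C[...,0]>420)&(C[...,0]<640)
    print("y",y,np.sort(C[m][:,0]).round().astype(int).tolist())
c=I[130:270,225:435]; save("b.png",cv2.resize(c,None,fx=3.8,fy=3.8,interpolation=cv2.INTER_CUBIC))
E
```

```text
[[0.358, -0.0, 0.934], [-0.934, 0.0, 0.358], [-0.0, -1.0, -0.0]]
top lead 115 [521.5  30.4  59. ] [493.  19.  53.] [543.  44.  66.]
top tail 114 [534.2 248.8  59.1] [517. 236.  51.] [551. 261.  65.]
scene lead 71 [524.8  32.9  58.2] [506.  21.  53.] [541.  43.  61.]
scene tail 220 [536.9 249.3  57.3] [481. 232.  50.] [589. 266.  62.]
sill x 400 10 -27.6 -13.7 17.8
sill x 420 33 -28.1 -13.6 18.9
sill x 440 40 -28.2 -13.9 19.7
sill x 460 44 -28.3 -11.3 20.3
sill x 480 41 -26.0 -11.7 19.7
sill x 500 45 -26.2 -9.2 19.7
sill x 520 42 -23.6 -9.1 20.5
sill x 540 43 -24.1 -7.1 19.8
sill x 560 40 -21.6 -7.1 20.1
sill x 580 42 -21.9 -7.3 19.7
sill x 600 34 -22.1 -5.0 18.9
sill x 620 24 -19.6 -5.0 18.4
y -240 [452, 452, 452, 455, 455, 487, 489, 490, 492, 492, 495, 495, 498]
y -220 [452, 452, 452, 455, 455, 455, 475, 486, 487, 489, 490, 492, 493, 493, 495, 495, 495]
y -200 [450, 450, 452, 452, 453]
y -180 [450, 450, 450, 453, 453, 453, 595, 596, 597, 598, 598, 600, 600, 600, 608, 616, 619, 619, 623, 624, 624, 628]
y -160 [448, 448, 450, 450, 594, 595, 595, 597, 597, 598, 611, 613, 616, 619, 622, 623, 625, 626, 627, 628, 628, 628, 628, 629, 631, 631, 633]
y -140 [447, 447, 448, 450, 451, 595, 595, 595, 598, 598, 598, 610, 611, 613, 614, 616, 617, 617, 619, 622, 625, 625, 630, 631, 634, 634, 634, 637, 640, 640]
y -120 [448, 448, 448, 450, 450, 451, 593, 593, 593, 595, 596, 596, 598, 598]
y -100 [445, 445, 445, 448, 448, 448, 592, 592, 592, 595, 595, 596]
y -80 [445, 445, 445, 448, 448, 448, 590, 590, 592, 593, 593, 594, 595, 595]
y -60 [437, 440, 440, 440, 442, 443, 593, 594, 594, 595, 595, 596, 597, 598]
y -40 []
y -20 [421, 421, 435, 446, 449, 452, 460, 469, 472, 477, 477, 480, 489, 494, 517, 517, 523, 525, 526, 528, 543, 543, 549, 557, 572, 574, 580, 606, 606, 615, 618]
y 0 []
```

View pics/b.png

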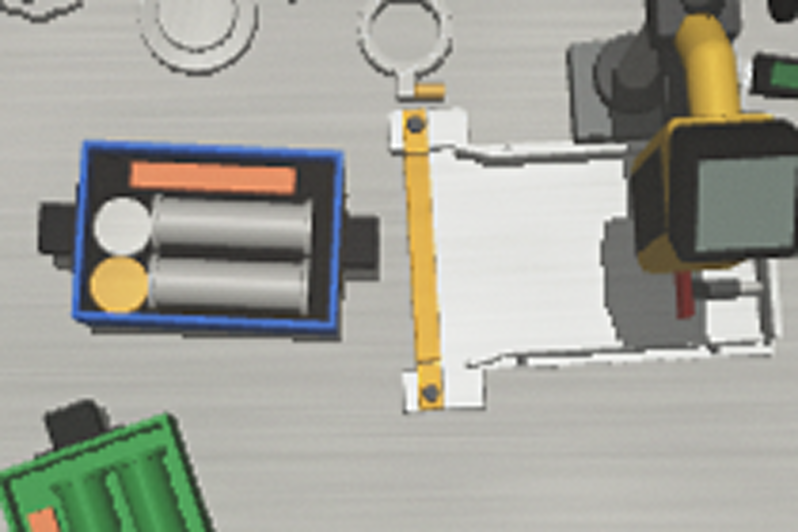

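```bash
cat >> h.py <<'E'
def yaw(): 
    m=R.from_rotvec(robot.observe()["tool_rot"]).as_matrix(); return np.degrees(np.arctan2(m[1,0],m[0,0]))
def step(p,a,q,b):
    d=np.subtract(q,p); c,s=np.cos(np.radians(a)),np.sin(np.radians(a))
    return np.round([(d[0]*c+d[1]*s)/150,-d[2]/150,(-d[0]*s+d[1]*c)/150,-(b-a)/90],3).tolist()
def chain(W,p=None,a=None):
    p=robot.observe()["ee_pos"] if p is None else p; a=yaw() if a is None else a
    for q,b in W:
        print(np.round(q,1),b,step(p,a,q,b)); p,a=q,b
def st(): 
    s=robot.observe(); print(round(s["time"],2),np.round(s["ee_pos"],1),"yaw",yaw().round(2),"F",np.round(s["contact_force"],1),"T",np.round(s["torque"],2),"w",round(s["grip_width"],3))
E
python3 - <<'E'
from h import *
st(); chain([((300,-470,300),-52),((370,-330,300),-38),((400,-200,300),-24),((430,-80,280),-10),((500,20,200),-3),((523,31.5,130),-3)])
E
```

```text
1.65 [ 232.5 -607.   239.3] yaw -69.04 F [ 0.3 -0.6  1.2] T [-0.01 -0.   -0.03] w 0.995
[ 300 -470  300] -52 [-0.692, -0.405, 0.747, -0.189]
[ 370 -330  300] -38 [-0.448, 0.0, 0.942, -0.156]
[ 400 -200  300] -24 [-0.376, 0.0, 0.806, -0.156]
[430 -80 280] -10 [-0.143, 0.133, 0.812, -0.156]
[500  20 200] -3 [0.344, 0.533, 0.738, -0.078]
[523.   31.5 130. ] -3 [0.149, 0.467, 0.085, 0.0]
```

Emit:
servo_tool(
  plan=[
    [-1,[-0.69,-0.4,0.75],-0.19],
    [-1,[-0.69,-0.4,0.75],-0.19],
    [-1,[-0.69,-0.4,0.75],-0.19],
    [-1,[-0.69,-0.4,0.75],-0.19],
    [-1,[-0.69,-0.4,0.75],-0.19],
  ],
)

```text
time: 2.15
ee_pos: [302.4, -468.8, 300.6]
tool_rot: [-1.454, 0.703, -0.706]
contact_force: [-1.0, -1.2, -0.8]
grip_width: 0.997
```

Emit:
servo_tool(
  plan=[
    [-1,[-0.45,0,0.94],-0.16],
    [-1,[-0.45,0,0.94],-0.16],
    [-1,[-0.45,0,0.94],-0.16],
    [-1,[-0.45,0,0.94],-0.16],
  ],
)

```text
time: 2.55
ee_pos: [372.2, -326.0, 298.8]
tool_rot: [-1.508, 0.508, -0.508]
contact_force: [0.4, -0.0, 0.5]
grip_width: 1.001
```

Emit:
servo_tool(
  plan=[
    [-1,[-0.38,0,0.81],-0.16],
    [-1,[-0.38,0,0.81],-0.16],
    [-1,[-0.38,0,0.81],-0.16],
    [-1,[-0.38,0,0.81],-0.16],
  ],
)

```text
time: 2.95
ee_pos: [399.7, -196.3, 299.0]
tool_rot: [-1.547, 0.313, -0.313]
contact_force: [-0.2, -0.3, 0.6]
grip_width: 1.001
```

Emit:
servo_tool(
  plan=[
    [-1,[-0.14,0.13,0.81],-0.15],
    [-1,[-0.14,0.13,0.81],-0.15],
    [-1,[-0.14,0.13,0.81],-0.15],
    [-1,[-0.14,0.13,0.81],-0.15],
  ],
)

```text
time: 3.35
ee_pos: [427.9, -77.7, 279.0]
tool_rot: [-1.566, 0.131, -0.129]
contact_force: [0.2, -0.4, 0.1]
grip_width: 1.003
```

Emit:
servo_tool(
  plan=[
    [-1,[0.34,0.53,0.72],-0.08],
    [-1,[0.34,0.53,0.72],-0.08],
    [-1,[0.34,0.53,0.72],-0.08],
    [-1,[0.34,0.53,0.72],-0.08],
    [-1,[0.34,0.53,0.72],-0.08],
  ],
)

```text
time: 3.85
ee_pos: [495.8, 16.7, 199.0]
tool_rot: [-1.571, 0.037, -0.033]
contact_force: [-0.2, -0.2, -0.2]
grip_width: 1.002
```

```bash
python3 - <<'E'
from h import *
st()
p=cams.grab_frame("wrist"); print(p["vfov"],p["cx"],p["cy"],p["origin"])
for t in("tray_lead_grip",):
    for r in finder.landmark_of(t,p)[:3]:
        d=np.array(r["xy"])-[p["cx"],p["cy"]]; rr=np.hypot(*d); th=rr/f_(p)
        ray=att(p)@np.r_[d/rr*np.sin(th),np.cos(th)]; o=np.array(p["origin"])
        print(r, (o+ray*(48-o[2])/ray[2]).round(1))
save("w1.png",p["image"])
chain([((523,31,130),-3),((523,31,35),-3)])
E
```

```text
3.85 [495.8  16.7 199. ] yaw -2.57 F [-0.2 -0.2 -0.2] T [ 0.    0.04 -0.01] w 1.002
65.70646984690485 315.9830163314319 201.86318731734426 [499.06304951  93.46873644 333.52610256]
{'xy': [346.3, 173.4], 'score': 0.76} [524.1  30.4  48. ]
[523  31 130] -3 [0.176, 0.469, 0.108, 0.004]
[523  31  35] -3 [0.0, 0.633, 0.0, 0.0]
```

View pics/w1.png

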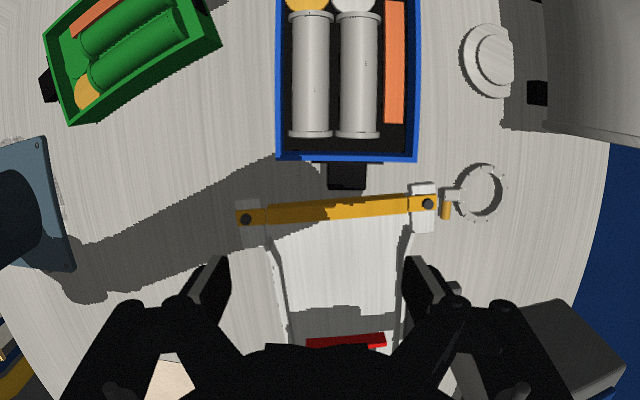

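Emit:
servo_tool(
  plan=[
    [-1,[0.1,0.25,0.05],0],
    [-1,[0.18,0.5,0.09],0],
    [-1,[0.18,0.8,0.09],0],
    [-1,[0.18,1.0,0.09],0],
    [-1,[0.18,1.0,0.09],0],
    [-1,[0.18,1.0,0.09],0],
  ],
)

```text
time: 4.55
ee_pos: [523.7, 29.8, 51.3]
tool_rot: [-1.571, 0.034, -0.036]
contact_force: [0.8, -1.0, 0.9]
grip_width: 0.998
```

Emit:
servo_tool(
  plan=[
    [-1,[0,0.05,0],0],
    [-1,[0,0.09,0],0],
    [-1,[0,0.09,0],0],
    [0.4,[0,0.09,0],0],
    [0.8,[0,0.09,0],0],
    [0.8,[0,0.09,0],0],
    [0.8,[0,0.09,0],0],
    [0.8,[0,0.09,0],0],
    [0.8,[0,0.09,0],0],
    [0.8,[0,0.09,0],0],
  ],
  force=35,
)

```text
time: 5.55
ee_pos: [523.5, 31.3, 37.2]
tool_rot: [-1.571, 0.033, -0.034]
contact_force: [0.1, -0.2, 5.3]
grip_width: 0.421
```

```bash
python3 - <<'E'
from h import *
st()
p=cams.grab_frame("wrist"); save("w2.png",p["image"])
s=robot.observe()["ee_pos"]; x,y,z=s
chain([((x,y,z+26),-3),((518.2,-50,z+26),2.65)])
E
```

```text
5.55 [523.5  31.3  37.2] yaw -2.46 F [ 0.1 -0.2  5.3] T [-0.1  -0.02 -0.13] w 0.421
[523.6  31.3  63.2] -3 [0.0, -0.173, 0.0, 0.006]
[518.2 -50.   63.2] 2.65 [-0.007, -0.0, -0.543, -0.063]
```

View pics/w2.png

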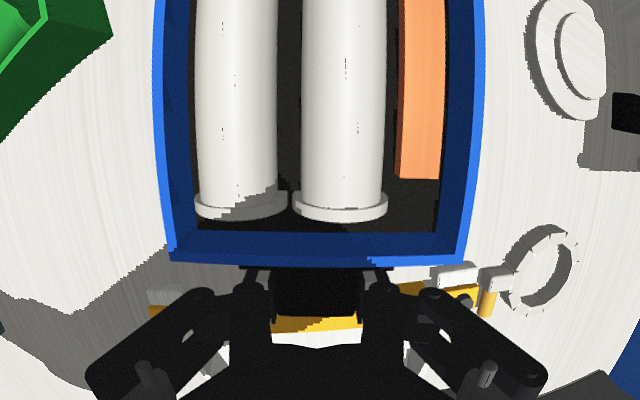

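Emit:
servo_tool(
  plan=[
    [0.8,[0,-0.02,0],0],
    [0.8,[0,-0.05,0],0],
    [0.8,[0,-0.08,0],0],
    [0.8,[0,-0.11,0],0],
    [0.8,[0,-0.14,0],0],
    [0.8,[0,-0.17,0],0],
    [0.8,[0,-0.19,0],0],
    [0.8,[0,-0.19,0],0],
  ],
)

```text
time: 6.4
ee_pos: [523.3, 31.1, 65.7]
tool_rot: [-1.571, 0.033, -0.034]
contact_force: [1.0, -1.0, -2.7]
grip_width: 0.416
```

```bash
python3 - <<'E'
from h import *
st()
p=cams.grab_frame("scene"); C=cloud(p); save("s2.png",cv2.resize(p["image"][150:300,230:470],None,fx=3,fy=3))
x,y,z=robot.observe()["ee_pos"]
chain([((518.2,-50,z),2.65)])
I=p["image"]; h=cv2.cvtColor(I,cv2.COLOR_RGB2HSV)
m=(h[...,0]>=100)&(h[...,0]<=130)&(h[...,1]>110)&(h[...,2]>50)&(C[...,2]>45)&(C[...,2]<100)&(C[...,0]>440)&(C[...,0]<620)&(C[...,1]>20)&(C[...,1]<260)
P=C[m]
for y in range(30,260,20):
    q=P[abs(P[:,1]-y)<10]
    if len(q): print(y,np.percentile(q[:,2],95).round(1))
E
```

```text
6.4 [523.3  31.1  65.7] yaw -2.44 F [ 1.  -1.  -2.7] T [-0.37  0.01 -0.01] w 0.416
[518.2 -50.   65.5] 2.65 [-0.01, -0.0, -0.541, -0.057]
30 80.3
50 85.7
70 84.0
90 80.2
110 77.0
130 74.2
150 71.6
170 69.4
190 65.4
210 63.1
230 60.6
250 54.1
```

View pics/s2.png

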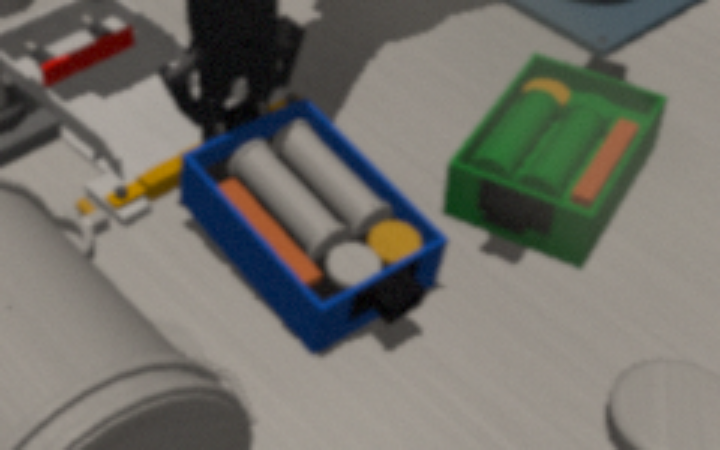

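Emit:
servo_tool(
  plan=[
    [0.8,[0,0,-0.02],0],
    [0.8,[0,0,-0.06],-0.005],
    [0.8,[0,0,-0.1],-0.01],
    [0.8,[0,0,-0.14],-0.015],
    [0.8,[0,0,-0.18],-0.02],
    [0.8,[-0.01,0,-0.22],-0.025],
    [0.8,[-0.01,0,-0.26],-0.03],
    [0.8,[-0.01,0,-0.3],-0.035],
    [0.8,[-0.01,0,-0.34],-0.04],
    [0.8,[-0.01,0,-0.38],-0.045],
    [0.8,[-0.01,0,-0.42],-0.05],
    [0.8,[-0.01,0,-0.46],-0.055],
    [0.8,[-0.01,0,-0.5],-0.06],
    [0.8,[-0.01,0,-0.53],-0.06],
    [0.8,[-0.01,0,-0.54],-0.06],
    [0.8,[-0.01,0,-0.54],-0.06],
  ],
)

```text
time: 8.05
ee_pos: [518.1, -50.3, 65.3]
tool_rot: [-1.571, -0.04, 0.041]
contact_force: [-0.6, -2.6, -3.1]
grip_width: 0.416
```

```bash
cat >> h.py <<'E'
def tray(n="top",zl=48,zh=90,box=(430,620,-200,300),p=None):
    p=p or cams.grab_frame(n); C=cloud(p); h=cv2.cvtColor(p["image"],cv2.COLOR_RGB2HSV)
    m=(h[...,0]>=100)&(h[...,0]<=130)&(h[...,1]>110)&(h[...,2]>50)&(C[...,2]>zl)&(C[...,2]<zh)&(C[...,0]>box[0])&(C[...,0]<box[1])&(C[...,1]>box[2])&(C[...,1]<box[3])
    k,l,s,c=cv2.connectedComponentsWithStats(cv2.dilate(m.astype(np.uint8),np.ones((3,3))))
    P=C[m&(l==1+s[1:,4].argmax())]
    r=cv2.minAreaRect(P[:,:2].astype(np.float32)); print(n,"tray",np.round(r[0],1),np.round(r[1],1),round(r[2],2))
    for y in range(-140,260,25):
        q=P[abs(P[:,1]-y)<8]
        if len(q)>3: print((y,np.percentile(q[:,2],90).round(1).item()),end=" ")
    print(); return p
E
python3 - <<'E'
from h import *
st(); tray(); tray("scene"); st()
E
```

```text
8.05 [518.1 -50.3  65.3] yaw 2.94 F [-0.6 -2.6 -3.1] T [-0.44  0.05  0.07] w 0.416
top tray [512.4  57.4] [130.1 191.4] 3.2
(-40, 87.7) (-15, 84.5) (10, 82.2) (35, 78.6) (60, 73.3) (85, 70.8) (110, 67.8) (135, 63.4) (160, 60.7) 
scene tray [512.9  55.7] [132.7 204.2] 2.43
(-40, 84.8) (-15, 81.7) (10, 79.4) (35, 74.8) (60, 71.0) (85, 68.6) (110, 64.6) (135, 62.5) (160, 60.0) 
8.15 [518.1 -50.2  65.3] yaw 2.95 F [-0.3 -2.3 -1.8] T [-0.47  0.05  0.04] w 0.416
```

Emit:
servo_tool(
  plan=[
    [0.8,[0,0.01,0],0],
    [0.8,[0,0.02,0],0],
    [0.8,[0,0.03,0],0],
    [0.8,[0,0.035,0],0],
    [0.8,[0,0.04,0],0],
    [0.8,[0,0.04,0],0],
  ],
)

```text
time: 8.75
ee_pos: [518.6, -51.9, 61.3]
tool_rot: [-1.575, -0.04, 0.039]
contact_force: [-7.9, -9.1, 24.9]
grip_width: 0.418
```

```bash
python3 -c "
from h import *
st()"
```

```text
8.75 [518.6 -51.9  61.3] yaw 2.88 F [-7.9 -9.1 24.9] T [-1.34  1.62  0.15] w 0.418
```

Emit:
servo_tool(
  plan=[
    [0.8,[0,-0.005,0],0],
    [0.8,[0,-0.01,0],0],
    [0.8,[0,-0.01,0],0],
  ],
)

```text
time: 9.05
ee_pos: [518.5, -51.4, 61.8]
tool_rot: [-1.573, -0.04, 0.04]
contact_force: [-2.2, -7.1, 10.5]
grip_width: 0.419
```

```bash
python3 -c "
from h import *
st(); p=tray(); save('t3.png',cv2.resize(p['image'][130:270,225:435],None,fx=3.8,fy=3.8,interpolation=cv2.INTER_CUBIC))"
```

```text
9.05 [518.5 -51.4  61.8] yaw 2.9 F [-2.2 -7.1 10.5] T [-1.43  0.71  0.06] w 0.419
top tray [512.8  56.5] [130.  190.2] 3.17
(-40, 85.7) (-15, 80.6) (10, 79.8) (35, 77.4) (60, 74.4) (85, 71.9) (110, 68.9) (135, 67.3)
```

View pics/t3.png

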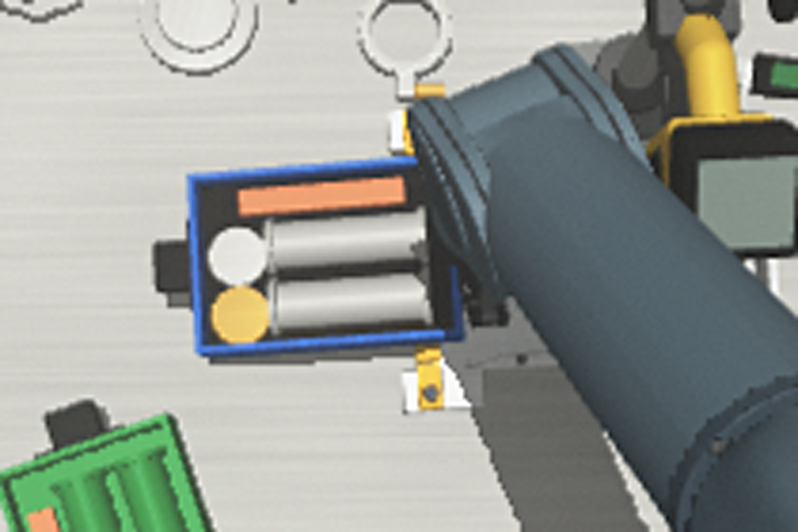

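Emit:
servo_tool(
  plan=[
    [0.8,[0,-0.005,0],0],
    [0.8,[0,-0.01,0],0],
    [0.8,[0,-0.01,0],0],
  ],
)

```text
time: 9.4
ee_pos: [518.5, -49.8, 62.5]
tool_rot: [-1.571, -0.041, 0.04]
contact_force: [-0.9, -4.1, 3.0]
grip_width: 0.414
```

```bash
python3 -c "
from h import *
st(); p=tray();tray('scene')"
```

```text
9.4 [518.5 -49.8  62.5] yaw 2.96 F [-0.9 -4.1  3. ] T [-1.24  0.1   0.  ] w 0.414
top tray [512.7  58. ] [130.8 189.7] 3.19
(-40, 84.7) (-15, 82.7) (10, 79.2) (35, 77.9) (60, 74.3) (85, 71.3) (110, 67.5) (135, 64.1) (160, 63.8) 
scene tray [513.3  52.2] [134.  211.2] 1.66
(-40, 82.5) (-15, 80.8) (10, 77.6) (35, 73.3) (60, 70.3) (85, 67.6) (110, 65.8) (135, 61.9) (160, 61.2)
```

Emit:
servo_tool(
  plan=[
    [0.8,[0,-0.003,0],0],
    [0.8,[0,-0.007,0],0],
    [0.8,[0,-0.01,0],0],
    [0.8,[0,-0.01,0],0],
  ],
  force=20,
)

```text
time: 9.9
ee_pos: [517.5, -48.8, 63.3]
tool_rot: [-1.57, -0.04, 0.042]
contact_force: [-0.3, -0.1, -5.2]
grip_width: 0.412
```

```bash
python3 -c "
from h import *
st(); p=tray();tray('scene')"
```

```text
9.9 [517.5 -48.8  63.3] yaw 3.01 F [-0.3 -0.1 -5.2] T [-0.43 -0.06 -0.02] w 0.412
top tray [511.9  57.9] [129.7 191.7] 2.91
(-40, 85.6) (-15, 83.3) (10, 80.2) (35, 78.2) (60, 73.5) (85, 71.2) (110, 68.0) (135, 64.4) (160, 62.9) 
scene tray [510.5  53.4] [135.2 208.8] 3.51
(-40, 83.4) (-15, 81.5) (10, 79.3) (35, 73.8) (60, 70.2) (85, 66.9) (110, 64.6) (135, 61.0) (160, 60.1)
```

Emit:
servo_tool(
  plan=[
    [0.8,[0,0.003,0],0],
    [0.8,[0,0.006,0],0],
    [0.8,[0,0.006,0],0],
  ],
)

```text
time: 10.3
ee_pos: [517.9, -49.4, 62.8]
tool_rot: [-1.57, -0.04, 0.041]
contact_force: [-1.4, 0.4, -2.7]
grip_width: 0.419
```

Emit:
servo_tool(
  plan=[
    [0.8,[0,0.003,0],0],
    [0.8,[0,0.005,0],0],
    [0.8,[0,0.005,0],0],
  ],
)

```text
time: 10.6
ee_pos: [518.0, -49.6, 62.6]
tool_rot: [-1.571, -0.04, 0.041]
contact_force: [-4.9, -0.1, 6.6]
grip_width: 0.418
```

```bash
python3 -c "
from h import *
st(); p=tray('scene')"
```

```text
10.6 [518.  -49.6  62.6] yaw 2.96 F [-4.9 -0.1  6.6] T [-0.14  0.94  0.11] w 0.418
scene tray [512.9  54.2] [132.  208.1] 2.05
(-40, 82.3) (-15, 81.0) (10, 77.2) (35, 72.9) (60, 70.1) (85, 68.2) (110, 64.9) (135, 62.0) (160, 60.9)
```

Emit:
servo_tool(
  plan=[
    [0.8,[0,-0.003,0],0],
    [0.1,[0,-0.003,0],0],
    [-0.1,[0,-0.003,0],0],
    [-0.4,[0,-0.003,0],0],
    [-0.8,[0,-0.003,0],0],
    [-0.8,[0,-0.003,0],0],
    [-0.8,[0,-0.003,0],0],
  ],
)

```text
time: 11.35
ee_pos: [518.3, -49.6, 62.6]
tool_rot: [-1.57, -0.041, 0.04]
contact_force: [-0.2, -0.4, -0.3]
grip_width: 0.903
```

```bash
python3 -c "
from h import *
st(); p=tray('top'); tray('scene'); x,y,z=robot.observe()['ee_pos']
chain([((x,y,z+95),3),((512,95,z+95),3),((507.5,165,z+95),3),((507.5,165,50),3)])"
```

```text
11.35 [518.3 -49.6  62.6] yaw 2.96 F [-0.2 -0.4 -0.3] T [-0.05  0.02 -0.05] w 0.903
top tray [512.2  56.7] [129.7 193.9] 2.94
(-40, 86.0) (-15, 83.2) (10, 79.5) (35, 77.4) (60, 73.4) (85, 70.5) (110, 67.7) (135, 65.0) (160, 61.3) 
scene tray [512.3  57.5] [131.8 200.5] 3.31
(-40, 83.1) (-15, 81.9) (10, 78.5) (35, 74.0) (60, 70.4) (85, 67.6) (110, 64.2) (135, 61.1) (160, 60.3) 
[518.2 -49.6 157.6] 3 [0.0, -0.633, 0.0, -0.0]
[512.   95.  157.6] 3 [0.009, -0.0, 0.965, 0.0]
[507.5 165.  157.6] 3 [-0.006, -0.0, 0.468, 0.0]
[507.5 165.   50. ] 3 [0.0, 0.717, 0.0, 0.0]
```

Emit:
servo_tool(
  plan=[
    [-1,[0,-0.2,0],0],
    [-1,[0,-0.45,0],0],
    [-1,[0,-0.63,0],0],
    [-1,[0,-0.63,0.3],0],
    [-1,[0,-0.63,0.6],0],
    [-1,[0,-0.63,0.96],0],
    [-1,[0,-0.63,0.96],0],
  ],
)

```text
time: 12.15
ee_pos: [509.8, 102.4, 158.0]
tool_rot: [-1.565, -0.05, 0.047]
contact_force: [0.6, -0.5, 0.2]
grip_width: 1.0
```

Emit:
servo_tool(
  plan=[
    [-1,[0,0,0.25],0],
    [-1,[0,0,0.46],0],
    [-1,[0,0,0.46],0],
  ],
)

```text
time: 12.45
ee_pos: [506.3, 168.5, 157.6]
tool_rot: [-1.567, -0.046, 0.045]
contact_force: [-0.8, 0.4, 0.3]
grip_width: 1.0
```

```bash
python3 - <<'E'
from h import *
st()
p=cams.grab_frame("wrist")
for r in finder.landmark_of("tray_tail_grip",p)[:2]:
        d=np.array(r["xy"])-[p["cx"],p["cy"]]; rr=np.hypot(*d); th=rr/f_(p)
        ray=att(p)@np.r_[d/rr*np.sin(th),np.cos(th)]; o=np.array(p["origin"])
        print(r, (o+ray*(47-o[2])/ray[2]).round(1))
tray()
p=cams.grab_frame("scene")
for r in finder.landmark_of("tray_tail_grip",p)[:2]:
    u,v=np.round(r["xy"]).astype(int); print(r,cloud(p)[v,u].round())
chain([((507,164.5,45),3)])
E
```

```text
12.45 [506.3 168.5 157.6] yaw 3.34 F [-0.8  0.4  0.3] T [-0.05  0.01  0.01] w 1.0
{'xy': [36.4, 192.9], 'score': 0.85} [184.1 160.7  47. ]
{'xy': [317.2, 206.8], 'score': 0.66} [507.1 164.3  47. ]
top tray [513.1  36.9] [130.  148.9] 3.26
(-40, 85.6) (-15, 82.2) (10, 82.0) (35, 75.1) (60, 74.2) (85, 70.7) (110, 66.7) 
{'xy': [428.5, 175.0], 'score': 0.72} [206. 171.  59.]
{'xy': [344.5, 225.5], 'score': 0.71} [522. 175.  56.]
[507.  164.5  45. ] 3 [-0.002, 0.746, 0.021, -0.002]
```

Emit:
servo_tool(
  plan=[
    [-1,[0,0.25,0.015],0],
    [-1,[0,0.5,0.015],0],
    [-1,[0,0.65,0.015],0],
    [-1,[0,0.74,0.015],0],
    [-1,[0,0.74,0.015],0],
  ],
)

```text
time: 13.2
ee_pos: [506.3, 164.2, 44.8]
tool_rot: [-1.572, -0.038, 0.042]
contact_force: [-0.4, 0.5, 0.3]
grip_width: 0.998
```

```bash
python3 -c "
from h import *
st(); p=cams.grab_frame('wrist'); st(); save('w4.png',p['image'])"
```

```text
13.2 [506.3 164.2  44.8] yaw 2.9 F [-0.4  0.5  0.3] T [ 0.   -0.01 -0.01] w 0.998
13.25 [507.  164.7  45.9] yaw 2.91 F [ 0.5 -0.4  0. ] T [ 0. -0.  0.] w 0.998
```

View pics/w4.png

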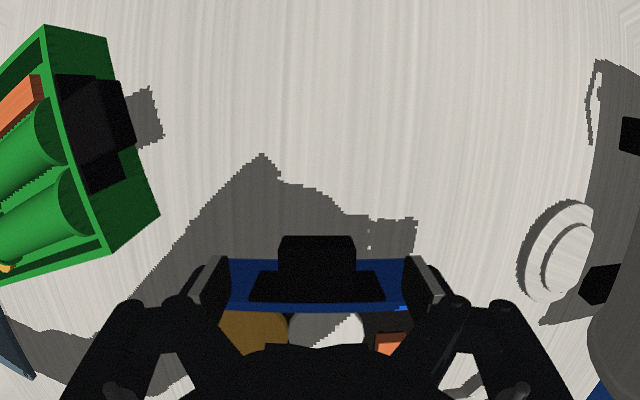

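Emit:
servo_tool(
  plan=[
    [-1,[0,0.03,0.005],0],
    [-1,[0,0.065,0.005],0],
    [-1,[0,0.065,0.005],0],
    [0.4,[0,0.065,0.005],0],
    [0.8,[0,0.065,0.005],0],
    [0.8,[0,0.065,0.005],0],
    [0.8,[0,0.065,0.005],0],
    [0.8,[0,0.065,0.005],0],
    [0.8,[0,0.065,0.005],0],
  ],
  force=40,
)

```text
time: 14.15
ee_pos: [507.2, 166.2, 36.6]
tool_rot: [-1.57, -0.041, 0.04]
contact_force: [-1.0, -0.7, 4.7]
grip_width: 0.415
```

```bash
python3 -c "
from h import *
st(); tray(); tray('scene')"
```

```text
14.15 [507.2 166.2  36.6] yaw 2.95 F [-1.  -0.7  4.7] T [-0.08  0.15 -0.16] w 0.415
top tray [564.1  22. ] [173.3  76.3] 61.3
(-40, 86.2) (-15, 82.9) (10, 79.9) (35, 75.5) (60, 73.7) (85, 71.5) (110, 68.6) 
scene tray [513.3  53.1] [131.1 205.4] 2.47
(-40, 83.0) (-15, 81.9) (10, 78.1) (35, 73.8) (60, 71.6) (85, 67.9) (110, 64.2) (135, 62.2) (160, 59.6)
```

Emit:
servo_tool(
  plan=[
    [0.8,[0,-0.015,0],0],
    [0.8,[0,-0.035,-0.01],0],
    [0.8,[0,-0.055,-0.02],0],
    [0.8,[0,-0.075,-0.03],0],
    [0.8,[0,-0.095,-0.04],0],
    [0.8,[0,-0.115,-0.05],0],
    [0.8,[0,-0.13,-0.06],0],
    [0.8,[0,-0.13,-0.06],0],
  ],
  force=25,
)

```text
time: 15.05
ee_pos: [507.7, 156.8, 56.1]
tool_rot: [-1.571, -0.04, 0.04]
contact_force: [0.4, -0.9, -4.6]
grip_width: 0.415
```

```bash
python3 -c "
from h import *
st(); tray('scene'); tray()"
```

```text
15.05 [507.7 156.8  56.1] yaw 2.93 F [ 0.4 -0.9 -4.6] T [0.43 0.03 0.06] w 0.415
scene tray [514.   42.5] [130.7 208.6] 2.77
(-40, 80.0) (-15, 79.6) (10, 78.4) (35, 77.7) (60, 76.7) (85, 76.2) (110, 75.7) (135, 76.9) 
top tray [561.7   6.8] [185.2  89.7] 57.23
(-40, 83.0) (-15, 81.3) (10, 81.9) (35, 81.9) (60, 80.6) (85, 80.1) (110, 82.9)
```

Emit:
servo_tool(
  plan=[
    [0.8,[0,-0.005,-0.02],0],
    [0.8,[0,-0.01,-0.06],0],
    [0.8,[0,-0.01,-0.1],0],
    [0.8,[0,-0.01,-0.14],0],
    [0.8,[0,-0.01,-0.18],0],
    [0.8,[0,-0.01,-0.22],0],
    [0.8,[0,-0.01,-0.26],0],
    [0.8,[0,-0.01,-0.3],0],
    [0.8,[0,-0.01,-0.34],0],
    [0.8,[0,-0.01,-0.38],0],
    [0.8,[0,-0.01,-0.4],0],
    [0.8,[0,-0.01,-0.4],0],
  ],
  force=30,
)

```text
time: 16.35
ee_pos: [510.9, 96.4, 57.4]
tool_rot: [-1.571, -0.04, 0.04]
contact_force: [1.5, 0.7, -2.0]
grip_width: 0.41
```

```bash
python3 -c "
from h import *
st(); tray('scene'); p=tray(); st(); save('t5.png',np.hstack([cv2.resize(cams.grab_frame(n)['image'][a:a+130,b:b+130],(400,400),interpolation=cv2.INTER_CUBIC) for n,a,b in (('top',130,290),('scene',130,230))]))"
```

```text
16.35 [510.9  96.4  57.4] yaw 2.92 F [ 1.5  0.7 -2. ] T [ 0.22 -0.21  0.04] w 0.41
scene tray [516.9 -20.7] [131.8 215.1] 3.1
(-115, 80.1) (-90, 81.0) (-65, 79.3) (-40, 78.3) (-15, 77.7) (10, 77.8) (35, 77.5) (60, 74.7) (85, 76.6) 
top tray [558.8 -64.2] [173.6  85. ] 52.57
(-115, 84.1) (-90, 84.9) (-65, 82.2) (-40, 81.2) (-15, 81.4) (10, 81.7) 
16.45 [510.8  96.5  57.3] yaw 2.94 F [ 0.6 -1.2 -0.7] T [ 0.08 -0.19  0.01] w 0.416
```

View pics/t5.png

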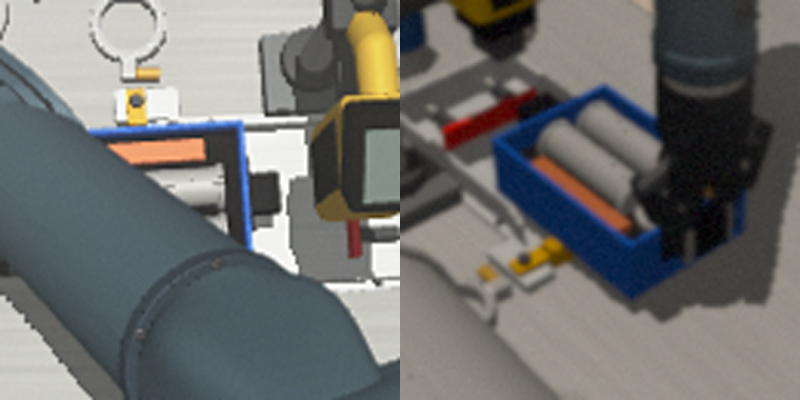

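Emit:
servo_tool(
  plan=[
    [0.8,[0,-0.005,-0.02],0],
    [0.8,[0,-0.01,-0.06],0],
    [0.8,[0,-0.015,-0.1],0],
    [0.8,[0,-0.02,-0.14],0],
    [0.8,[0,-0.025,-0.18],0],
    [0.8,[0,-0.03,-0.22],0],
    [0.8,[0,-0.035,-0.26],0],
    [0.8,[0,-0.04,-0.3],0],
    [0.8,[0,-0.045,-0.34],0],
    [0.8,[0,-0.045,-0.38],0],
    [0.8,[0,-0.045,-0.41],0],
    [0.8,[0,-0.045,-0.42],0],
    [0.8,[0,-0.045,-0.42],0],
  ],
)

```text
time: 17.85
ee_pos: [513.8, 33.7, 64.0]
tool_rot: [-1.571, -0.04, 0.04]
contact_force: [0.5, -1.5, -4.7]
grip_width: 0.413
```

```bash
python3 -c "
from h import *
st(); tray('scene'); tray(); st()"
```

```text
17.85 [513.8  33.7  64. ] yaw 2.93 F [ 0.5 -1.5 -4.7] T [ 0.29 -0.12 -0.01] w 0.413
scene tray [520.4 -80.7] [131.6 211.5] 3.51
(-140, 70.1) (-115, 72.4) (-90, 72.2) (-65, 74.8) (-40, 75.8) (-15, 77.6) (10, 80.9) (35, 72.9) 
top tray [ 533. -115.] [106.  107.5] 1.47
(-140, 73.6) (-115, 73.1) (-90, 76.4) (-65, 77.0) 
17.95 [513.8  33.8  64. ] yaw 2.94 F [ 0.8 -1.2 -3.9] T [ 0.21 -0.07 -0.02] w 0.417
```

Emit:
servo_tool(
  plan=[
    [0.8,[0,0,-0.02],0],
    [0.8,[0,0,-0.04],0],
    [0.8,[0,0,-0.06],0],
    [0.8,[0,0,-0.08],0],
    [0.8,[0,0,-0.1],0],
    [0.8,[0,0,-0.12],0],
    [0.8,[0,0,-0.14],0],
    [0.8,[0,0,-0.16],0],
    [0.8,[0,0,-0.18],0],
    [0.8,[0,0,-0.18],0],
  ],
  force=50,
)

```text
time: 18.95
ee_pos: [515.2, 6.7, 64.0]
tool_rot: [-1.571, -0.04, 0.04]
contact_force: [-0.2, 0.8, -4.1]
grip_width: 0.412
```

```bash
python3 -c "
from h import *
st(); tray('scene'); st()"
```

```text
18.95 [515.2   6.7  64. ] yaw 2.92 F [-0.2  0.8 -4.1] T [ 0.6  -0.01 -0.02] w 0.412
scene tray [521.9 -97.4] [129.6 195.3] 2.26
(-140, 71.8) (-115, 73.0) (-90, 72.9) (-65, 75.4) (-40, 76.4) (-15, 80.8) 
19.0 [515.2   7.1  64. ] yaw 2.93 F [ 0.5  1.  -5.6] T [ 0.62 -0.    0.04] w 0.414
```

Emit:
servo_tool(
  plan=[
    [0.8,[0,0,-0.013],0],
    [0.8,[0,0,-0.027],0],
    [0.8,[0,0,-0.04],0],
    [0.8,[0,0,-0.053],0],
    [0.8,[0,0,-0.067],0],
    [0.8,[0,0,-0.08],0],
    [0.8,[0,0,-0.09],0],
    [0.8,[0,0,-0.09],0],
  ],
  force=70,
)

```text
time: 19.8
ee_pos: [516.0, -4.9, 64.2]
tool_rot: [-1.569, -0.041, 0.04]
contact_force: [-0.4, 4.6, -4.1]
grip_width: 0.403
```

```bash
python3 -c "
from h import *
st(); tray('scene'); st()"
```

```text
19.8 [516.   -4.9  64.2] yaw 2.98 F [-0.4  4.6 -4.1] T [ 1.48  0.15 -0.19] w 0.403
scene tray [ 543.5 -104.9] [ 94.3 190.1] 0.09
(-140, 72.2) (-115, 73.8) (-90, 76.0) (-65, 75.9) (-40, 79.5) (-15, 81.1) 
19.85 [516.   -4.9  64.2] yaw 2.99 F [-0.5  5.  -3.6] T [ 1.52  0.18 -0.27] w 0.409
```

Emit:
servo_tool(
  plan=[
    [0.8,[0,0,-0.013],0],
    [0.8,[0,0,-0.027],0],
    [0.8,[0,0,-0.04],0],
    [0.8,[0,0,-0.053],0],
    [0.8,[0,0,-0.067],0],
    [0.8,[0,0,-0.08],0],
    [0.8,[0,0,-0.085],0],
    [0.8,[0,0,-0.085],0],
  ],
  force=80,
)

```text
time: 20.65
ee_pos: [516.6, -15.3, 64.4]
tool_rot: [-1.566, -0.042, 0.041]
contact_force: [-1.1, 11.5, -2.5]
grip_width: 0.407
```

```bash
python3 - <<'E'
from h import *
st(); p=tray('scene'); st()
C=cloud(p); h=cv2.cvtColor(p["image"],cv2.COLOR_RGB2HSV)
m=(h[...,0]>=18)&(h[...,0]<=35)&(h[...,1]>110)&(C[...,2]>12)&(C[...,2]<28)&(abs(C[...,1])<80)&(C[...,0]>440)&(C[...,0]<595)
P=C[m]; print("sill",len(P),P.min(0).round(1),P.max(0).round(1))
# project hypothesised sill inner top edge / tail bottom edge
print(proj(p,[[580,-22.5,20],[580,-27,27],[583,-32,27]]).round())
save("s6.png",cv2.resize(p["image"][165:245,245:365],(800,533),interpolation=cv2.INTER_CUBIC))
E
```

```text
20.65 [516.6 -15.3  64.4] yaw 3.04 F [-1.1 11.5 -2.5] T [ 2.72  0.45 -0.52] w 0.407
scene tray [ 575.3 -109.8] [ 32.9 181.5] 6.42
(-140, 72.0) (-115, 73.6) (-90, 76.2) (-65, 77.9) (-40, 80.3) (-15, 71.4) 
20.7 [516.6 -15.2  64.4] yaw 3.04 F [-2.9 10.7 -2. ] T [ 2.67  0.43 -0.53] w 0.403
sill 317 [440.6 -27.4  12.1] [594.6  -0.6  22.9]
[[279. 206.]
 [278. 203.]
 [276. 202.]]
```

View pics/s6.png

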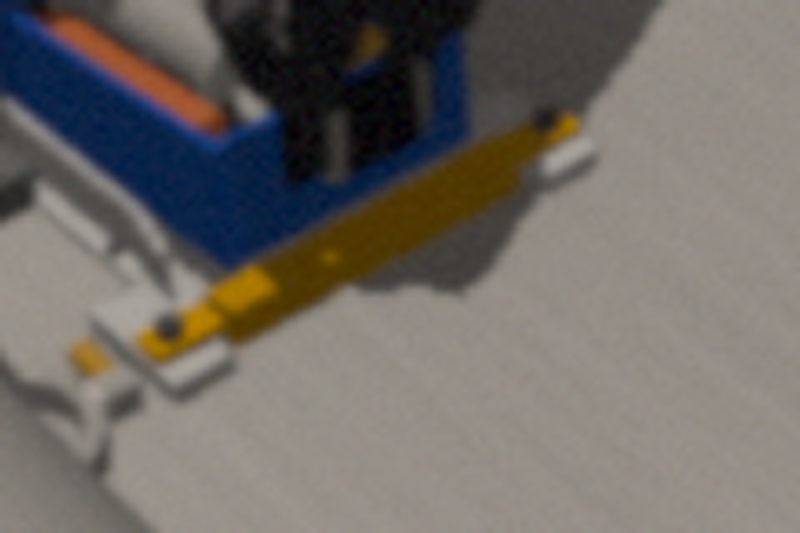

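Emit:
servo_tool(
  plan=[
    [0.8,[0,0,-0.013],0],
    [0.8,[0,0,-0.027],0],
    [0.8,[0,0,-0.04],0],
    [0.8,[0,0,-0.05],0],
    [0.8,[0,0,-0.05],0],
    [0.8,[0,0,-0.05],0],
  ],
)

```text
time: 21.3
ee_pos: [516.9, -21.9, 64.5]
tool_rot: [-1.565, -0.042, 0.041]
contact_force: [-1.0, 12.7, -1.0]
grip_width: 0.404
```

Emit:
servo_tool(
  plan=[
    [0.8,[0,0.01,0],0],
    [0.8,[0,0.02,0],0],
    [0.8,[0,0.03,0],0],
    [0.8,[0,0.04,0],0],
    [0.8,[0,0.04,0],0],
  ],
)

```text
time: 21.8
ee_pos: [517.3, -22.0, 58.7]
tool_rot: [-1.566, -0.043, 0.041]
contact_force: [-2.4, 11.9, 2.1]
grip_width: 0.408
```

```bash
python3 - <<'E'
from h import *
st(); p=tray('scene'); st()
E
```

```text
21.8 [517.3 -22.   58.7] yaw 3.08 F [-2.4 11.9  2.1] T [ 2.42  0.61 -0.7 ] w 0.408
scene tray [ 568.5 -113.6] [ 39.3 170.3] 3.45
(-140, 70.3) (-115, 70.7) (-90, 71.3) (-65, 73.7) (-40, 77.0) 
21.85 [517.3 -22.   58.8] yaw 3.08 F [-2.5 13.5  1. ] T [ 2.44  0.59 -0.7 ] w 0.407
```

Emit:
servo_tool(
  plan=[
    [0.8,[0,0.01,0],0],
    [0.8,[0,0.02,0],0],
    [0.8,[0,0.03,0],0],
    [0.8,[0,0.04,0],0],
    [0.8,[0,0.04,0],0],
  ],
  force=60,
)

```text
time: 22.35
ee_pos: [517.7, -21.0, 53.1]
tool_rot: [-1.565, -0.045, 0.042]
contact_force: [-2.3, 15.2, 4.6]
grip_width: 0.405
```

```bash
python3 - <<'E'
from h import *
st(); p=tray('scene'); st()
E
```

```text
22.35 [517.7 -21.   53.1] yaw 3.19 F [-2.3 15.2  4.6] T [ 2.46  0.62 -0.5 ] w 0.405
scene tray [ 572.2 -114.1] [ 33.6 173.3] 3.6
(-140, 66.0) (-115, 66.1) (-90, 67.7) (-65, 69.6) (-40, 72.3) 
22.4 [517.7 -21.   53.1] yaw 3.19 F [-2.6 15.8  4.1] T [ 2.47  0.65 -0.47] w 0.406
```

Emit:
servo_tool(
  plan=[
    [0.8,[0,0.01,0],0],
    [0.8,[0,0.02,-0.003],0],
    [0.8,[0,0.03,-0.005],0],
    [0.8,[0,0.04,-0.007],0],
    [0.8,[0,0.05,-0.007],0],
    [0.8,[0,0.055,-0.007],0],
    [0.8,[0,0.055,-0.007],0],
  ],
  force=50,
)

```text
time: 23.1
ee_pos: [517.9, -19.2, 45.1]
tool_rot: [-1.562, -0.048, 0.043]
contact_force: [-2.8, 21.7, 6.2]
grip_width: 0.406
```

```bash
python3 - <<'E'
from h import *
st(); p=tray('scene'); st()
E
```

```text
23.1 [517.9 -19.2  45.1] yaw 3.29 F [-2.8 21.7  6.2] T [ 3.54  0.8  -0.61] w 0.406
scene tray [ 571.1 -106. ] [ 33.7 188.4] 3.34
(-140, 62.6) (-115, 61.6) (-90, 64.1) (-65, 63.3) (-40, 63.6) 
23.15 [517.9 -19.2  45.2] yaw 3.29 F [-4.1 22.   6.7] T [ 3.58  0.75 -0.59] w 0.411
```

Emit:
servo_tool(
  plan=[
    [0.8,[0,0.003,0.005],0],
    [0.8,[0,0.006,0.01],0],
    [0.8,[0,0.006,0.015],0],
    [0.8,[0,0.006,0.02],0],
    [0.8,[0,0.006,0.02],0],
  ],
)

```text
time: 23.65
ee_pos: [517.9, -18.9, 44.1]
tool_rot: [-1.565, -0.047, 0.042]
contact_force: [-1.8, 16.2, 3.4]
grip_width: 0.408
```

```bash
python3 - <<'E'
from h import *
st(); p=tray('scene'); st()
E
```

```text
23.65 [517.9 -18.9  44.1] yaw 3.23 F [-1.8 16.2  3.4] T [ 2.51  0.4  -0.24] w 0.408
scene tray [ 571.1 -111.8] [ 33.7 173.2] 2.63
(-140, 63.1) (-115, 62.0) (-90, 62.5) (-65, 63.0) (-40, 64.2) 
23.7 [517.9 -18.9  44.1] yaw 3.24 F [-1.8 15.3  4.1] T [ 2.5   0.41 -0.26] w 0.409
```

Emit:
servo_tool(
  plan=[
    [0.8,[0,0.003,0.005],0],
    [0.8,[0,0.006,0.01],0],
    [0.8,[0,0.01,0.015],0],
    [0.8,[0,0.013,0.02],0],
    [0.8,[0,0.013,0.025],0],
    [0.8,[0,0.013,0.03],0],
    [0.8,[0,0.013,0.03],0],
  ],
)

```text
time: 24.4
ee_pos: [517.9, -18.7, 43.5]
tool_rot: [-1.571, -0.045, 0.041]
contact_force: [-6.8, 4.5, 22.3]
grip_width: 0.409
```

```bash
python3 - <<'E'
from h import *
st(); p=tray('scene'); st()
E
```

```text
24.4 [517.9 -18.7  43.5] yaw 3.13 F [-6.8  4.5 22.3] T [0.4  1.26 0.12] w 0.409
scene tray [ 583.5 -110.5] [ 33.4 176.7] 12.3
(-140, 62.4) (-115, 61.2) (-90, 63.2) (-65, 62.2) (-40, 63.2) 
24.45 [517.9 -18.8  43.4] yaw 3.13 F [-6.4  4.5 21.6] T [0.44 1.27 0.07] w 0.409
```

Emit:
servo_tool(
  plan=[
    [0.8,[0,-0.005,0],0],
    [0.8,[0,-0.01,0],0],
    [0.8,[0,-0.013,0],0],
    [0.8,[0,-0.013,0],0],
  ],
)

```text
time: 24.85
ee_pos: [518.0, -18.6, 43.9]
tool_rot: [-1.57, -0.045, 0.04]
contact_force: [-0.2, 6.7, 0.5]
grip_width: 0.406
```

```bash
python3 - <<'E'
from h import *
st(); p=tray('scene'); st()
I=p["image"]; save("s7.png",cv2.resize(I[165:245,245:365],(800,533),interpolation=cv2.INTER_CUBIC))
E
```

```text
24.85 [518.  -18.6  43.9] yaw 3.1 F [-0.2  6.7  0.5] T [ 0.67 -0.15  0.02] w 0.406
scene tray [ 570.9 -112.6] [ 34.6 174.1] 3.02
(-140, 61.8) (-115, 61.5) (-90, 63.4) (-65, 63.0) (-40, 62.4) 
24.9 [518.1 -18.6  43.9] yaw 3.1 F [-0.2  5.9  0.5] T [ 0.66 -0.18  0.05] w 0.409
```

View pics/s7.png

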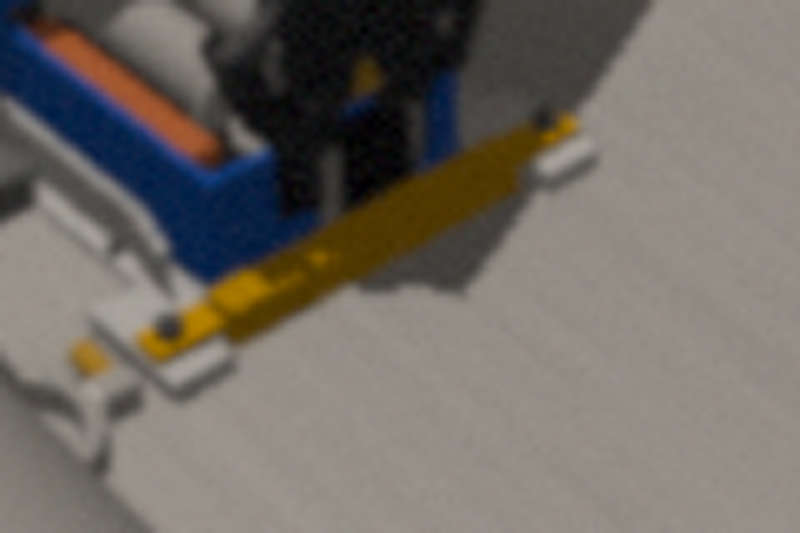

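Emit:
servo_tool(
  plan=[
    [0.8,[0,0,0.005],0],
    [0.8,[0,0,0.01],0],
    [0.8,[0,0,0.015],0],
    [0.8,[0,0,0.015],0],
  ],
)

```text
time: 25.3
ee_pos: [518.0, -16.7, 43.7]
tool_rot: [-1.57, -0.044, 0.04]
contact_force: [1.5, 5.4, 1.0]
grip_width: 0.402
```

```bash
python3 - <<'E'
from h import *
st(); p=cams.grab_frame("top"); st()
C=cloud(p);h=cv2.cvtColor(p["image"],cv2.COLOR_RGB2HSV)
m=(h[...,0]>=18)&(h[...,0]<=35)&(h[...,1]>110)&(C[...,2]>14)&(C[...,2]<28)&(abs(C[...,1])<80)
for x in range(420,640,20):
    q=C[m&(abs(C[...,0]-x)<10)]
    if len(q): print(x,len(q),q[:,1].min().round(1),q[:,1].max().round(1),end="; ")
E
```

```text
25.3 [518.  -16.7  43.7] yaw 3.07 F [1.5 5.4 1. ] T [ 0.66 -0.34  0.12] w 0.402
25.35 [517.9 -16.7  43.7] yaw 3.07 F [0.9 6.4 1.6] T [ 0.57 -0.38  0.15] w 0.406
420 31 -28.0 -13.6; 440 37 -28.3 -13.9; 460 26 -28.3 -11.3; 480 1 -11.8 -11.8; 500 1 -11.8 -11.8;
```

Emit:
servo_tool(
  plan=[
    [0.8,[0,0,0.005],0],
    [0.8,[0,0,0.01],0],
    [0.8,[0,0,0.015],0],
    [0.8,[0,0,0.02],0],
    [0.8,[0,0,0.02],0],
  ],
)

```text
time: 25.85
ee_pos: [517.7, -15.0, 43.5]
tool_rot: [-1.571, -0.043, 0.039]
contact_force: [4.6, 1.0, 4.5]
grip_width: 0.409
```

Emit:
servo_tool(
  plan=[
    [0.8,[0,0,0.005],0],
    [0.8,[0,0,0.01],0],
    [0.8,[0,0,0.013],0],
    [0.8,[0,0,0.013],0],
  ],
)

```text
time: 26.25
ee_pos: [517.5, -13.2, 43.5]
tool_rot: [-1.571, -0.043, 0.039]
contact_force: [4.4, -0.2, 4.6]
grip_width: 0.408
```

```bash
python3 - <<'E'
from h import *
st(); tray("scene")
E
```

```text
26.25 [517.5 -13.2  43.5] yaw 2.97 F [ 4.4 -0.2  4.6] T [-0.43 -1.25  0.57] w 0.408
scene tray [573.3 -99.5] [ 31.3 201.7] 4.72
(-140, 62.4) (-115, 60.9) (-90, 63.4) (-65, 61.7) (-40, 63.3) (-15, 62.2)
```

Emit:
servo_tool(
  plan=[
    [0.8,[0.005,-0.003,0],0.002],
    [0.8,[0.01,-0.005,0.003],0.003],
    [0.8,[0.01,-0.005,0.007],0.003],
    [0.8,[0.01,-0.005,0.012],0.003],
    [0.8,[0.01,-0.005,0.012],0.003],
  ],
)

```text
time: 26.8
ee_pos: [517.9, -12.1, 43.7]
tool_rot: [-1.572, -0.037, 0.037]
contact_force: [4.3, -3.9, 1.7]
grip_width: 0.404
```

```bash
python3 - <<'E'
from h import *
st(); tray("scene"); st()
E
```

```text
26.8 [517.9 -12.1  43.7] yaw 2.69 F [ 4.3 -3.9  1.7] T [-1.11 -1.54  1.04] w 0.404
scene tray [ 583.9 -106.6] [ 32.1 182.9] 11.53
(-140, 61.9) (-115, 61.6) (-90, 62.7) (-65, 62.2) (-40, 63.4) (-15, 63.7) 
26.85 [517.9 -12.1  43.7] yaw 2.68 F [ 3.8 -2.6  1.3] T [-1.07 -1.51  1.07] w 0.406
```

Emit:
servo_tool(
  plan=[
    [0.8,[0,0,0],-0.003],
    [0.8,[0.003,0,-0.002],-0.006],
    [0.8,[0.003,0,-0.004],-0.006],
    [0.8,[0.003,0,-0.004],-0.006],
  ],
  force=30,
)

```text
time: 27.25
ee_pos: [517.9, -12.1, 43.6]
tool_rot: [-1.571, -0.042, 0.043]
contact_force: [2.4, -1.9, 3.4]
grip_width: 0.406
```

```bash
python3 - <<'E'
from h import *
st(); tray("scene"); st()
E
```

```text
27.25 [517.9 -12.1  43.6] yaw 3.11 F [ 2.4 -1.9  3.4] T [-1.03 -1.3  -0.22] w 0.406
scene tray [ 583.6 -107. ] [ 31.2 182.5] 10.91
(-140, 61.4) (-115, 61.8) (-90, 62.5) (-65, 62.0) (-40, 63.2) (-15, 63.6) 
27.3 [517.9 -12.1  43.6] yaw 3.12 F [ 2.  -3.2  3.3] T [-1.13 -1.17 -0.29] w 0.405
```

Emit:
servo_tool(
  plan=[
    [0.8,[0,0,0],0],
    [0.8,[0,0,0],0],
    [0.8,[0,0,0],0],
    [0.1,[0,0,0],0],
    [-0.1,[0,0,0],0],
    [-0.4,[0,0,0],0],
    [-0.8,[0,0,0],0],
    [-0.8,[0,0,0],0],
    [-0.8,[0,0,0],0],
  ],
  force=20,
)

```text
time: 28.2
ee_pos: [518.0, -11.2, 43.6]
tool_rot: [-1.57, -0.044, 0.045]
contact_force: [0.3, 0.2, 0.2]
grip_width: 0.901
```

```bash
python3 - <<'E'
from h import *
st(); tray("scene"); st()
E
```

```text
28.2 [518.  -11.2  43.6] yaw 3.24 F [0.3 0.2 0.2] T [-0.01  0.02  0.05] w 0.901
scene tray [ 583.7 -108.4] [ 19.7 182. ] 6.85
(-140, 62.3) (-115, 64.1) (-90, 63.2) (-65, 61.8) (-40, 64.2) (-15, 63.9) 
28.25 [518.  -11.3  43.6] yaw 3.24 F [ 0.1 -0.6 -0.9] T [ 0.02 -0.03 -0.06] w 0.897
```

Released. Rise and move clear (+y), then inspect.

Emit:
servo_tool(
  plan=[
    [-1,[0,-0.1,0],0],
    [-1,[0,-0.3,0],0],
    [-1,[0,-0.55,0],0],
    [-1,[0,-0.8,0.2],0],
    [-1,[0,-1,0.5],0],
    [-1,[0,-1,0.8],0],
    [-1,[0,-1,1],0],
    [-1,[0,-1,1],0],
  ],
)

```text
time: 29.05
ee_pos: [508.9, 144.3, 195.7]
tool_rot: [-1.567, -0.052, 0.049]
contact_force: [0.8, -0.0, 0.8]
grip_width: 0.998
```

Emit:
servo_tool(
  plan=[
    [-1,[-0.3,0,0.3],0],
    [-1,[-0.5,0,0.6],0],
    [-1,[-0.5,0,0.9],0],
    [-1,[-0.5,0,1],0],
    [-1,[-0.5,0,1],0],
  ],
)

```text
time: 29.55
ee_pos: [425.1, 287.8, 195.0]
tool_rot: [-1.567, -0.049, 0.048]
contact_force: [0.1, -0.4, 0.4]
grip_width: 1.002
```

```bash
python3 - <<'E'
from h import *
st(); a=tray("scene"); b=tray(); st()
for p in(a,b):
    C=cloud(p);h=cv2.cvtColor(p["image"],cv2.COLOR_RGB2HSV)
    m=(h[...,0]>=100)&(h[...,0]<=130)&(h[...,1]>110)&(h[...,2]>50)&(C[...,2]>50)&(C[...,2]<75)&(C[...,0]>430)&(C[...,0]<620)&(C[...,1]>-45)&(C[...,1]<20)
    P=C[m]; print("tail rim y",[(x,P[abs(P[:,0]-x)<12][:,1].max().round(1)) for x in(470,490,545,565) if (abs(P[:,0]-x)<12).any()], P[:,2].mean())
save("f.png",np.hstack([cv2.resize(b["image"][140:240,300:420],(400,333),interpolation=cv2.INTER_CUBIC),cv2.resize(a["image"][140:240,240:360],(400,333),interpolation=cv2.INTER_CUBIC)]))
E
```

```text
29.55 [425.1 287.8 195. ] yaw 3.56 F [ 0.1 -0.4  0.4] T [ 0.06 -0.02  0.03] w 1.002
scene tray [ 522.6 -110.4] [130.7 183.9] 2.52
(-140, 62.5) (-115, 62.4) (-90, 62.9) (-65, 63.0) (-40, 64.1) (-15, 64.3) 
top tray [521.2 -97.9] [129.3 145. ] 2.16
(-140, 65.8) (-115, 66.6) (-90, 66.6) (-65, 65.8) (-40, 66.9) 
29.65 [426.5 283.2 194. ] yaw 3.25 F [0.1 0.2 0.6] T [-0.04 -0.   -0.03] w 1.001
tail rim y [(470, np.float64(-23.1)), (490, np.float64(-0.3)), (545, np.float64(-19.2)), (565, np.float64(-19.8))] 59.809535481723685
tail rim y [(470, np.float64(-28.6)), (490, np.float64(-28.9)), (545, np.float64(-24.4)), (565, np.float64(-24.7))] 62.88423131486749
```

View pics/f.png

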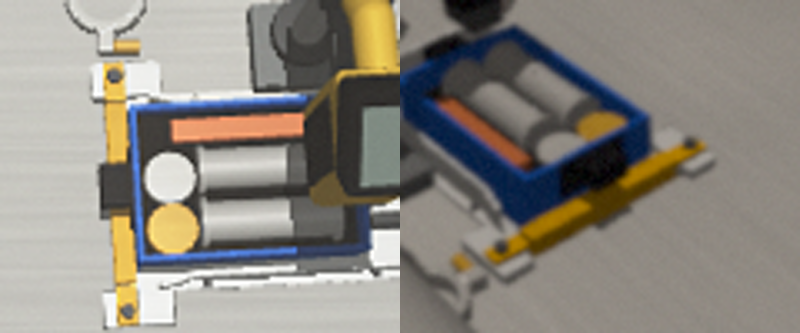

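```bash
python3 - <<'E'
from h import *
def fit(C,I,box):
    h=cv2.cvtColor(I,cv2.COLOR_RGB2HSV)
    m=(h[...,0]>=100)&(h[...,0]<=130)&(h[...,1]>110)&(h[...,2]>50)&(C[...,2]>53)&(C[...,2]<72)&(C[...,0]>box[0])&(C[...,0]<box[1])&(C[...,1]>box[2])&(C[...,1]<box[3])
    P=C[m]; zt=np.median(P[:,2])
    for _ in range(4):
        A=np.c_[P[:,:2]-P[:,:2].mean(0),np.ones(len(P))]; k=np.linalg.lstsq(A,P[:,2],rcond=None)[0]; P=P[abs(A@k-P[:,2])<3]
    return len(P),np.degrees(k[:2]).round(2),k[2].round(1)
for n in("top","scene"):
    p=cams.grab_frame(n); q=cams.grab_frame(n)
    print(n,"start",fit(np.load(n+"_C.npy"),np.load(n+"_I.npy"),(450,610,35,250)),"now",fit((cloud(p)+cloud(q))/2,p["image"],(440,600,-135,-10)))
    C=cloud(p);C0=np.load(n+"_C.npy"); d=(abs(C-C0)[...,2]>12)
    k,l,s,c=cv2.connectedComponentsWithStats(cv2.morphologyEx(d.astype(np.uint8),cv2.MORPH_OPEN,np.ones((4,4))))
    print([(s[i,4].item(),C0[int(c[i][1]),int(c[i][0])].round().tolist()) for i in range(1,k) if s[i,4]>40])
st()
E
```

```text
top start (330, array([ 0.06, -0.04]), np.float64(59.7)) now (176, array([-0.17,  0.44]), np.float64(63.9))
[(3658, [528.0, 137.0, 58.0]), (2894, [525.0, -108.0, 3.0]), (24016, [224.0, 158.0, 35.0]), (1107, [177.0, -794.0, 1.0])]
scene start (432, array([0.12, 0.09]), np.float64(58.1)) now (155, array([-0.43,  2.1 ]), np.float64(61.0))
[(911, [242.0, -581.0, 322.0]), (9457, [65.0, 28.0, 254.0]), (6926, [543.0, 72.0, 59.0])]
29.85 [427.  282.2 193.7] yaw 3.09 F [ 0.  -0.1 -0.3] T [-0.03 -0.   -0.04] w 1.001
```

```bash
python3 - <<'E'
from h import *
def blk(C,I,x0,y0):
    m=(I.max(2)<70)&(abs(C[...,2]-60)<12)&(abs(C[...,0]-x0)<15)&(abs(C[...,1]-y0)<9)
    return m.sum(),np.percentile(C[m][:,2],[25,50,75]).round(1)
for n in("top","scene"):
    print(n,"start",blk(np.load(n+"_C.npy"),np.load(n+"_I.npy"),535.5,249))
    for _ in range(2):
        p=cams.grab_frame(n); C=cloud(p); print(" now",blk(C,p["image"],516.5,-12.5))
        if n=="top":
            h=cv2.cvtColor(p["image"],cv2.COLOR_RGB2HSV)
            m=(h[...,0]>=100)&(h[...,0]<=130)&(h[...,1]>110)&(C[...,2]>50)&(C[...,2]<75)&(C[...,0]>440)&(C[...,0]<600)
            for lo,hi in((-36,-20),(-70,-40),(-110,-70),(-150,-110)): 
                q=C[m&(C[...,1]>lo)&(C[...,1]<hi)]; print("  rim",lo,len(q),np.median(q[:,2]).round(2))
st()
E
```

```text
top start (np.int64(63), array([57.9, 59.9, 60.9]))
 now (np.int64(32), array([62.2, 63.2, 64.7]))
  rim -36 98 63.36
  rim -70 43 63.23
  rim -110 62 63.15
  rim -150 59 61.96
 now (np.int64(31), array([62.4, 63.7, 65.3]))
  rim -36 97 64.31
  rim -70 44 63.39
  rim -110 60 63.03
  rim -150 60 62.98
scene start (np.int64(77), array([57.1, 58. , 58.9]))
 now (np.int64(46), array([61.4, 62.5, 63.3]))
 now (np.int64(44), array([61.3, 62. , 62.7]))
30.05 [426.6 283.2 193.7] yaw 3.17 F [-0.4 -0.  -0.2] T [0.01 0.01 0.  ] w 0.995
```

```bash
python3 -c "
from h import *
print(robot.finish_job())"
```

```text
the job is handed in; nothing more can be done
None
```

The blue tray is loaded in the stand, and I handed the job in at about 30 s of the 62 s allowed. I followed the order you asked for: leading end onto the sill and released, then the tail end eased in against the stop, lowered behind the sill and let back out gently.

**Seated flat:** The tail grip now sits about 4 mm higher than it did on the bench, by both cameras (3.6 and 4.2 mm), which matches the pan floor. The top camera reads the rim level to about 0.4°.

**Against the sill:** The tail wall reads within about 1 mm of the sill's inner face. The force reversed as the tray came back onto the sill, and it stayed put when released. I could not read the stop's travel directly.

**Surroundings:** Depth differences before and after show only the tray and the arm in new places, apart from one patch near the arm's starting area that I put down to the arm. No force suggested contact with the analyser.

**Things that went less cleanly:**
- **Resting the leading end:** On the first lowering I pressed the sill with about 25 N, which lifted the tail about 2–4 mm. I raised the leading end again, let the tail settle and lowered it more gently before letting go.
- **Pushing in and back:** Force peaked at about 22 N, including rubbing on the pan floor and slight contact with one guide.
- **Disagreeing check:** A plane fit of the scene camera's rim points gave 2.1° of tilt. Only a few points were visible, and the other measurements contradicted it, so I set it aside.

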